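Square a heat-sink bar in the setting-up jig

TASK

Set the finned heat-sink bar up in the jig for marking out: move the marker pen and the small card box that lie in its way into the open tray, push the bar until it lies flat on the plate and flush along the whole fence, and slide the end jaw up so that it closes on the bar's end and holds the other end fully home against the fixed stop. Leave everything else on the desk where it is.

Things in the scene. Friction and masses are not known exactly. Their poses are not given: they have to be found in the camera images.
- jig: Fixed setting-up jig: a grey plate 12 mm thick on the desk, its top at z = 0.012. Origin on the desk under the plate, z up; in its own frame the plate reaches from x = -0.115 to 0.120 and y = -0.190 to 0.160. Fence along the far (+x) side, fixed end stop at the +y end, sliding end jaw at the -y end.
- fence (a point): On the steel angle fence: the point of its upright face at y = 0 and plate height, in the jig's frame (0.085, 0, 0.012). The face is the plane x = 0.085 of the jig, faces -x, stands 30 mm above the plate and runs from y = -0.185 to 0.155. Axes as the jig's.
- stop (a point): On the fixed end stop, a dark steel block 22 mm high standing against the fence: the middle of its face at plate height, in the jig's frame (0.057, 0.140, 0.012). The face is the plane y = 0.140 of the jig, faces -y, from x = 0.029 to 0.085. Axes as the jig's.
- end_jaw (a joint): Travel q in m of the sliding end jaw along the jig's +y, towards the stop; starts parked (0 to 0.012), 0.100 when its face meets the end of a heat sink that is home against the stop, end of travel 0.125. A stiff slide (about 3 N) that stays where it is left.
- jaw_knob (a point): Middle of the top of the jaw's black knob, 22 mm across, 16 mm tall, top 48 mm above the plate, in the jig's frame at x = 0.054, y = -0.1575+q. The jaw below it is a dark steel block 24 mm high, in the jig's frame from x = 0.021 to 0.083 and y = -0.175+q to -0.140+q (q: its travel). Axes as the jig's.
- jaw_face (a point): On the jaw's +y face, which meets the heat sink's end, at plate height: jig x = 0.060, y = -0.140+q. A cheek 18 mm high reaches 20 mm past this face towards +y at the front; its inner side is the plane x = 0.033 of the jig, flared out over its last 12 mm to about x = 0.026, so it slips over the bar's front corner only if that end lies close along the fence (2 mm clearance when flush).
- heat_sink: Finned aluminium heat-sink bar, 50 mm (x) by 180 mm (y) by 24 mm high, fins along its length, about 0.3 kg; origin in the middle of its underside, y along its length. It starts askew on the front part of the plate. Both long sides are full height, so it can be pushed at any height.
- carton: Small card box, 46 mm (x) by 66 mm (y) by 22 mm high, about 90 g, lying on the plate between heat sink and fence; origin in the middle of its underside. It starts with its long side (y) roughly square to the fence, so the fingers can close across its 46 mm width along the fence.
- marker: Black marker pen, 110 mm long along y, 10 mm wide (x), 13 mm high with its clip, about 20 g, lying on the plate between heat sink and fence; origin at mid-length on its underside. Its thick solid half is y = -0.010 to +0.055: grasp it at y = +0.020.
- tool_tray: Fixed grey open tray, outside 200 mm (x) by 150 mm (y) by 22 mm high, walls and floor 3 mm, on the desk left of the jig; origin in the middle of its underside.
- cutters: Side cutters with red handles, 48x115x10 mm, lying flat at the front left of the desk; origin under its middle. Not part of the job.
- jar: Flux jar, black with a grey lid, 44 mm across, 36 mm high, on the desk beside the jaw end of the jig; origin under its middle. Not part of the job.
- reel: Reel of solder with black flanges, 58 mm across, 46 mm high, standing behind the jig; origin under its middle. Not part of the job.
- meter: Orange and black hand multimeter, 142x69x40 mm, lying behind the jig; origin under its middle. Not part of the job.
- dish: Round metal screw dish, 69 mm across, 19 mm high, behind the jig; origin under its middle. Not part of the job.
- spool: Spool of copper wire with white flanges, 47 mm across, 42 mm high, standing on the desk just behind the fence; origin under its middle. Not part of the job.
- masking: Roll of amber tape, 56 mm across, 12 mm high, lying flat on the desk in front of the jig; origin under its middle. Not part of the job.
Things that resemble listed ones, but are neither listed nor needed, are in the scene too. There is more than one size of the carton; the job needs the smaller.

How it is judged (in metres and radians):
At the end, for the whole second after the job is handed in: Heat sink on the plate: at most 2.5 mm off the fence at mid-length, parallel within 0.016 rad, end within 2.5 mm of the stop; end jaw closed on its other end (travel 0.097 to 0.1035); marker and card box lying in the tray (origin inside its walls, under 30 mm up); all at rest (x of heat_sink in the frame of jig between 0.0575 and 0.063 m and y of heat_sink in the frame of jig between 0.0475 and 0.053 m and z of heat_sink in the frame of jig below 0.015 m and angle between the y axis of heat_sink and the y axis of jig, either way round below 0.016 rad and linear speed of each of heat_sink, carton, marker below 0.01 m/s and value of joint end_jaw between 0.097 and 0.1035 m and x of carton in the frame of tool_tray between -0.092 and 0.092 m and y of carton in the frame of tool_tray between -0.067 and 0.067 m and z of each of carton, marker in the frame of tool_tray below 0.03 m and x of marker in the frame of tool_tray between -0.092 and 0.092 m and y of marker in the frame of tool_tray between -0.067 and 0.067 m); the robot touches nothing.
It fails at once if a bystander is shifted by more than 15 mm (distance of any of cutters, jar, reel, meter, dish, spool, masking from where it was at the start of the episode above 0.015 m).
It also fails if it takes over 59 s, if anything falls off the work surface, if the arm or the gripper's body presses on something with over 40 N, if the wrist force passes 120 N, or if a joint passes its speed limit or range.

ROBOT

A 6-joint arm with a two-finger parallel gripper is mounted at the origin on a cart in front of the work surface, level with it; the furniture and walls round the work are solid. World frame = base frame: x ahead of the robot, y to its left, z up, the work surface at z = 0. Lengths are in m, angles in degrees, forces in N, time in s.
With the tool pointing down it reaches from about 0.275 to 0.75 m from the base axis. Payload 10.2 kg.
Tool frame: the origin (TCP) lies at the very end of the fingers, on their centre line; the grasp point (between the pads) lies 19 mm behind it; z points along the fingers, y is the line along which they close (so a half turn about z gives the same grasp; the last joint's range is limited). The gripper opens to 88 mm and grips with 3 to 60 N. Pads are 18 mm wide; open, the fingers measure 123 mm over their backs; the gripper's body (75 mm by 187 mm) begins 45 mm behind the grasp point.
Start: joints at [-89.519, 17.928, 85.812, -0, 76.261, -12.8], TCP at [0.121, -0.511, 0.239] pointing down, gripper open.
Joint ranges: [-168.41, 168.41], [-55.51, 124.54], [10.69, 146.95], [-70.63, 250.63], [1, 178], [-165.06, 165.06]. Speed limits (degrees/s): [136.94, 136.94, 172.46, 180, 180, 180].

INTERFACE

Orientations are given as [roll, pitch, yaw] about the fixed x, y, z axes, in that order (R = Rz(yaw) Ry(pitch) Rx(roll)).
In Python, from station import readout, viewer, bot gives the robot as it stands. The module is installed in compiled form; this text tells all that it offers.
- The arm moves only by the tool play_rows, never from a script. Its argument "deltas" is a list that holds one entry, the list of rows, each a list of 6 numbers: the shift along the world's x, y, z in units of 0.3 m (1.0 is 0.3 m), then the turn, a rotation vector about the world's x, y, z in units of 4 degrees (1.0 is 4 degrees). In form: [[[dx, dy, dz, ax, ay, az], ...]]. A call has 1 to 10 rows; each row shifts and turns the commanded pose from where the row before left it; what a row does not reach is not made up. A row lasts 1/10 s, in which the tool goes at most 50 mm and 8.59 degrees, less where a joint would pass 70% of its speed; a pose out of reach is approached as far as the arm can. A call with a number of a shift or a turn outside -1 to 1 is refused whole. A call with a gripper value outside its range is refused whole. "fingers" is the opening, from 0 (shut) to 1 (fully open), set as the call begins (left out, the last holds). The fingers move at their own pace and stop on an object; the grip force is fixed at half the most. Time passes only in rows, so rows that do not move let the fingers close. It gives the time, the measured TCP pose, the force, the opening and the grip force at its end, in the units of the state.
- readout.read_state(): the state, without advancing time (a new reading comes with each control period).
- viewer.get_image(name): name is "side" or "top"; returns (picture, depth): 420x560x3 uint8, red, green, blue; 420x560 float32, m along the optical axis (not along the pixel's ray), 0 where there is no reading.
- viewer.camera_info(name): a dict with "vfov" (degrees; the focal length in pixels is half the picture's height over the tangent of half this angle, whatever the lens; pixels are square), "cx", "cy" (the principal point, pixels), "extrinsics" (4x4, takes a point from camera to world coordinates). Camera axes: x right, y up, looking along -z (the intrinsics and any distortion apply to the point x, -y, -z); pixel columns grow to the right and rows downward; lengths in m; the calibration is good to about 2 mm. A picture is of the moment at which its call begins. camera_info takes no time and is no camera call.
- bot.sign_off(): hands the job in; it is judged then, once.
The state is a dict: "clock": time; "joints": joint angles; "qd": joint speeds; "joint_efforts": joint torques, N m; "tool_pos": TCP position; "orientation": TCP orientation; "wrist_force": force on the tool from outside, world axes, zero at the start; "moment": the same for the moment, N m; "finger_gap": finger opening in m; "finger_force": force on a finger pad.
Only numpy, scipy, OpenCV 4.12 (cv2) and the standard library are available. Lean on these libraries where they do the work, as an engineer would, in place of code of your own. Each camera call takes 0.05 s, during which the arm holds its last target. There are 200 camera calls.

## Working session

There is one attempt and no reset: what is moved stays moved. The work goes in short steps, Python scripts to look and compute and a tool call to move; the robot and the scene stay as the last step left them, time stands still between calls to the robot, and variables do not carry over. Pictures are saved under pics/ and viewed, at most 10 in all, crops included, and the job is handed in when it is done.

Besides the shell and the picture viewer there is one more tool, called after ">>>" in YAML: its name, and indented under it one key for each argument. play_rows: Moves the arm, as the interface text tells. Shifts and turns lie within -1 to 1; 1 stands for 0.3 m of shift or 4 degrees of turn. Its arguments: {"type":"object","properties":{"deltas":{"type":"array","items":{"type":"array","items":{"type":"array","items":{"type":"number"}}}},"fingers":{"type":"number"}},"required":["deltas"]}

```bash
mkdir -p pics; cat > h.py <<'E'
import numpy as np, cv2
from station import readout, viewer, bot
def snap(n,f):
    p,d=viewer.get_image(n); cv2.imwrite(f'pics/{f}.png',p[:,:,::-1]); np.save(f'pics/{f}.npy',d); return p,d
def w(n,u,v,z=None,d=None):
    c=viewer.camera_info(n); f=210/np.tan(np.radians(c['vfov'])/2); E=np.array(c['extrinsics'])
    r=np.array([(u-c['cx'])/f,-(v-c['cy'])/f,-1.])
    if d is None:
        R=E[:3,:3]@r; d=(z-E[2,3])/R[2]
    return E[:3,:3]@(r*d)+E[:3,3]
E
python3 - <<'E'
from h import *
for n in('top','side'):
    snap(n,n+'0'); print(viewer.camera_info(n))
print(readout.read_state())
E
```

```text
{'vfov': 47.905015563305874, 'cx': 288.1666591421864, 'cy': 202.11114085553982, 'extrinsics': array([[ 0.00466054,  0.99084583, -0.13491786,  0.38908533],
       [-0.99991556,  0.00298095, -0.01264829, -0.05773905],
       [-0.01213032,  0.13496541,  0.99077606,  1.29775826],
       [ 0.        ,  0.        ,  0.        ,  1.        ]])}
{'vfov': 51.26245448471674, 'cx': 283.6208104394403, 'cy': 206.5371352427258, 'extrinsics': array([[ 0.99781768, -0.05270603,  0.03977374,  0.61051642],
       [ 0.0608482 ,  0.50008251, -0.86383736, -0.91963573],
       [ 0.02563929,  0.86437235,  0.50219824,  0.59244412],
       [ 0.        ,  0.        ,  0.        ,  1.        ]])}
{'clock': 0.1, 'joints': array([-8.95191741e+01,  1.79539125e+01,  8.58458651e+01, -2.06661678e-03,
        7.62620581e+01, -1.27986821e+01]), 'qd': array([-0.01204068, -0.0686888 , -0.06320581, -0.07204885,  0.01340422,
       -0.06974176]), 'joint_efforts': array([ 3.98320393e-03, -4.02807462e+01, -2.52646208e+01,  6.96048886e-02,
        3.41486558e-02, -5.09417669e-05]), 'tool_pos': array([ 0.12058176, -0.5107539 ,  0.23826399]), 'orientation': array([-1.79939256e+02, -1.17411292e-02,  1.32799936e+01]), 'wrist_force': array([ 0.20088554,  0.49040895, -0.20594122]), 'moment': array([-0.02435364,  0.05830988,  0.04456389]), 'finger_force': 0.0, 'finger_gap': 0.08794947557657719}
```

View pics/top0.png

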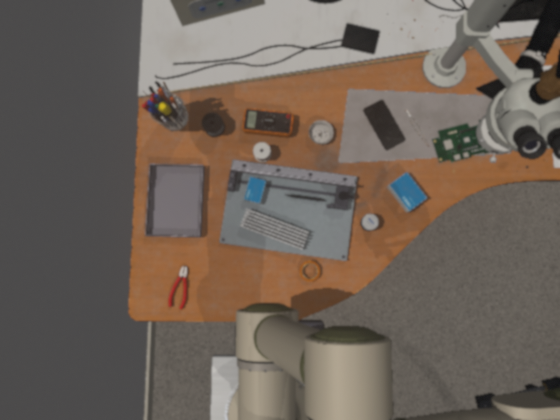

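View pics/side0.png

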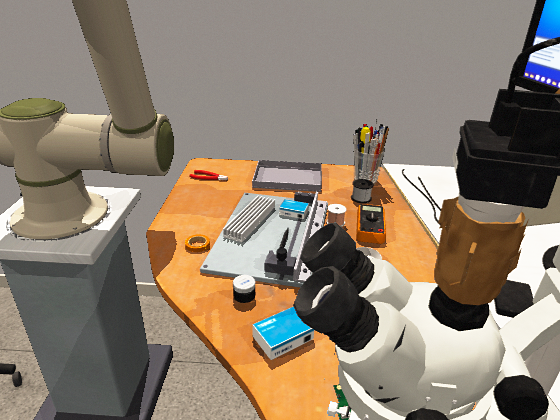

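The top view shows the jig at about u 220–357, v 160–260. The carton is at (256,190), the marker near (310,197), the bar at (276,229), the jaw at (343,195) and the tray at (175,200). I'll enlarge that area.

```bash
python3 - <<'E'
import cv2
i=cv2.imread('pics/top0.png')
cv2.imwrite('pics/c1.png',cv2.resize(i[152:268,212:366],None,fx=5,fy=5,interpolation=cv2.INTER_CUBIC))
E
```

```text
(no output)
```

View pics/c1.png

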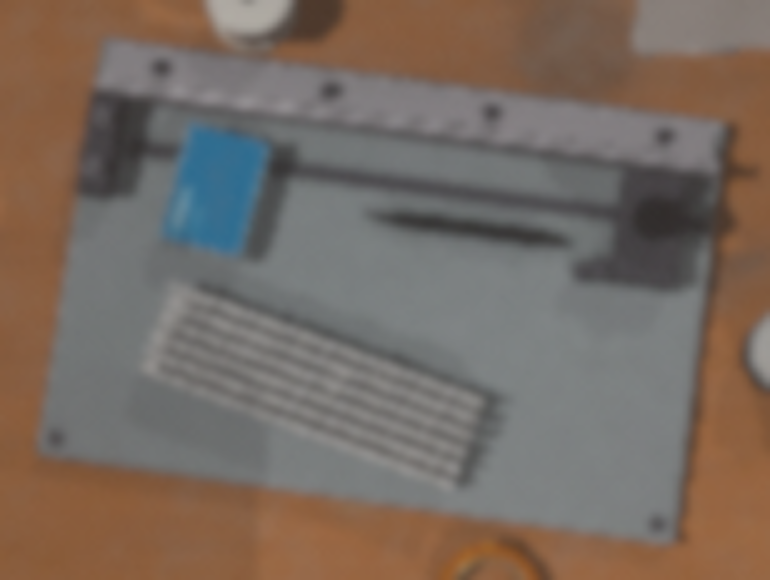

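```bash
cat >> h.py <<'E'
def cr(x,y,z): return w('top',x/5+212,y/5+152,z)
def wmap(n,d):
    c=viewer.camera_info(n); f=210/np.tan(np.radians(c['vfov'])/2); E=np.array(c['extrinsics'])
    v,u=np.mgrid[:420,:560]; r=np.stack([(u-c['cx'])/f,-(v-c['cy'])/f,-np.ones(u.shape)],-1)*d[...,None]
    return r@E[:3,:3].T+E[:3,3]
E
python3 - <<'E'
from h import *
np.set_printoptions(precision=4,suppress=True)
for nm,x,y,z in [('FL',40,458,.012),('FR',678,540,.012),('fenceTopL',95,95,.042),('fenceTopR',715,168,.042),('stopfaceBR',130,195,.034),('fT2',300,112,.042),('fT3',500,138,.042),('ct1',192,124,.034),('ct2',270,140,.034),('ct3',242,256,.034),('ct4',165,240,.034),('mL',365,212,.02),('mR',575,240,.02),('h1',180,280,.036),('h2',498,398,.036),('h3',460,488,.036),('h4',145,370,.036),('knob',655,217,.06)]:
    print(nm,cr(x,y,z))
for nm,u,v,z in [('tTL',147,164,.022),('tTR',203,165,.022),('tBR',203,237,.022),('tBL',147,235,.022),('spool',262,151,.042)]: print(nm,w('top',u,v,z))
d=np.load('pics/top0.npy'); P=wmap('top',d)
print('heights mm marker'); print((P[192:202,282:330:2,2]*1000).round().astype(int))
a=cv2.imread('pics/side0.png')[185:290,195:345]
b=cv2.imread('pics/top0.png')[188:206,280:332]
cv2.imwrite('pics/c2.png',np.vstack([cv2.resize(a,(560,392),interpolation=3),cv2.resize(b,(560,194),interpolation=3)]))
E
```

```text
FL [0.4498 0.1434 0.012 ]
FR [ 0.4071 -0.2023  0.012 ]
fenceTopL [0.6447 0.1136 0.042 ]
fenceTopR [ 0.6054 -0.2212  0.042 ]
stopfaceBR [0.5912 0.0945 0.034 ]
fT2 [0.6356 0.0024 0.042 ]
fT3 [ 0.6216 -0.1057  0.042 ]
ct1 [0.6304 0.0615 0.034 ]
ct2 [0.6216 0.0189 0.034 ]
ct3 [0.558  0.0333 0.034 ]
ct4 [0.5666 0.0751 0.034 ]
mL [ 0.5843 -0.0327  0.02  ]
mR [ 0.5692 -0.1473  0.02  ]
h1 [0.5446 0.0664 0.036 ]
h2 [ 0.4816 -0.1046  0.036 ]
h3 [ 0.4337 -0.0843  0.036 ]
h4 [0.4959 0.0844 0.036 ]
knob [ 0.576  -0.1868  0.06  ]
tTL [0.668  0.3493 0.022 ]
tTR [0.6655 0.1941 0.022 ]
tBR [0.467  0.1883 0.022 ]
tBL [0.4718 0.3405 0.022 ]
spool [0.7003 0.0302 0.042 ]
heights mm marker
[[10 14  9 15 13  9 11 13 10 12 12 10 11 13 12  9  9 10 13 13  8 17 14 11]
 [ 8 12  9 11 16 17 15  7 13  8 13 15 14 13 16  9 10  9 12 14 13 15 14 13]
 [13  5 10 16  9 11 15 19 13 11 12 12  9 11 12 12 15 14 13 14 13 14  8 15]
 [ 7 11 19 21 23 22 21 20 19 11  9 11 10 16 19 12  9 15 13 17 11 13 10  9]
 [ 7 16 14 19 23 21 23 21 21 23 24 16 19 12  9 15 12 13 10 12 12 15 16 11]
 [13 13 15 13 13 16 24 22 22 22 21 25 23 22 20 20 15  9 14 12 13 16  8 14]
 [10 16  8 14 12 11 13 16 19 16 22 26 20 26 23 31 22 22 19 21  9 13 12 15]
 [ 9  6 15 10 15 14 15 12 11  9  9 14 16 23 20 19 27 25 23 20 25 20  9  9]
 [13 14 13 13 15 12 17 12 16 14 11 20 13  8 15 19 17 20 20 23 17 25  9 14]
 [18  7 10 16 11 12 10 12 13 10 11 12 15 13 10 11  8  9 14 17 20 19 14 14]]
```

View pics/c2.png

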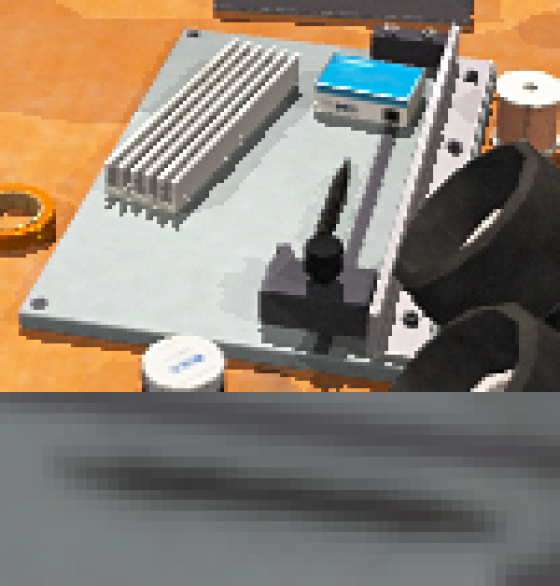

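The side crop shows the pen tapering at its far end (+y), so its thick half is towards the jaw. The carton sits near the stop, and the bar's +y end is the one nearer the fence. First I'll approach above the marker.

>>> play_rows:
  deltas:
    - [[0.11,0.1,0,0,0,1],[0.11,0.1,0,0,0,1],[0.11,0.1,0,0,0,1],[0.11,0.1,0,0,0,1],[0.11,0.1,0,0,0,1],[0.11,0.1,0,0,0,1],[0.11,0.1,0,0,0,1],[0.11,0.1,0,0,0,1],[0.11,0.1,0,0,0,1],[0.11,0.1,0,0,0,1]]
  fingers: 0.4

```text
clock: 1.1
tool_pos: [0.4516, -0.2094, 0.2386]
orientation: [-180.0, 0.0, 53.4]
wrist_force: [-0.6, -0.1, -0.0]
finger_gap: 0.0353
finger_force: 0.0
```

>>> play_rows:
  deltas:
    - [[0.0514,0.0447,-0.058,0,0,0.91],[0.0514,0.0447,-0.058,0,0,0.91],[0.0514,0.0447,-0.058,0,0,0.91],[0.0514,0.0447,-0.058,0,0,0.91],[0.0514,0.0447,-0.058,0,0,0.91],[0.0514,0.0447,-0.058,0,0,0.91],[0.0514,0.0447,-0.058,0,0,0.91],[0.0514,0.0447,-0.058,0,0,0.91],[0,0,0,0,0,0],[0,0,0,0,0,0]]

```text
clock: 2.1
tool_pos: [0.5736, -0.1038, 0.0995]
orientation: [-180.0, -0.0, 82.3]
wrist_force: [0.4, -0.2, 0.3]
finger_gap: 0.0354
finger_force: 0.0
```

>>> play_rows:
  deltas:
    - [[0.005,0,-0.07,0,0,0],[0,0,-0.07,0,0,0],[0,0,-0.07,0,0,0],[0,0,-0.045,0,0,0],[0,0,-0.03,0,0,0],[0,0,0,0,0,0]]

```text
clock: 2.7
tool_pos: [0.5751, -0.104, 0.0137]
orientation: [-180.0, -0.0, 82.4]
wrist_force: [-0.3, -0.3, -0.1]
finger_gap: 0.0351
finger_force: 0.0
```

>>> play_rows:
  deltas:
    - [[0,0,0,0,0,0],[0,0,0,0,0,0],[0,0,0,0,0,0],[0,0,0,0,0,0]]
  fingers: 0

```text
clock: 3.1
tool_pos: [0.5756, -0.1037, 0.0144]
orientation: [180.0, 0.0, 82.4]
wrist_force: [-0.0, 0.1, -0.2]
finger_gap: 0.0049
finger_force: 0.0
```

>>> play_rows:
  deltas:
    - [[0,0,0,0,0,0],[0,0,0,0,0,0]]

```text
clock: 3.3
tool_pos: [0.5755, -0.1037, 0.0141]
orientation: [180.0, 0.0, 82.4]
wrist_force: [-0.2, -0.5, 1.3]
finger_gap: 0.0009
finger_force: 0.0
```

```bash
python3 - <<'E'
from h import *
print(readout.read_state()['finger_gap'])
p,d=snap('top','t1');q,_=snap('side','s1')
a=q[185:290,195:345,::-1]; b=p[160:230,240:352,::-1]
cv2.imwrite('pics/c3.png',np.hstack([cv2.resize(a,(400,280),interpolation=3),cv2.resize(b,(400,280),interpolation=3)]))
E
```

```text
0.0008804597071024841
```

View pics/c3.png

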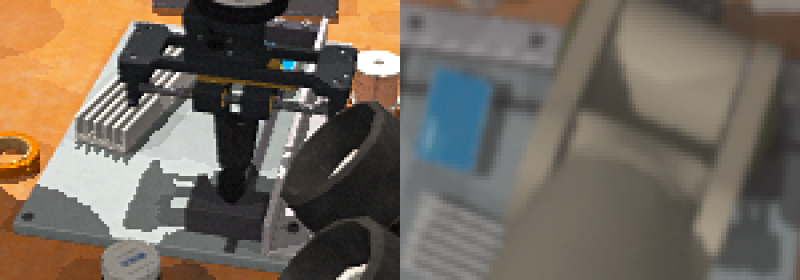

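>>> play_rows:
  deltas:
    - [[0,0,0,0,0,0],[0,0,0,0,0,0],[0,0,0,0,0,0],[0,0,0.1,0,0,0],[0,0,0.15,0,0,0],[0,0,0.15,0,0,0],[0,-0.15,0.1,0,0,0],[0,-0.16,0,0,0,0],[0,-0.16,0,0,0,0],[0,-0.16,0,0,0,0]]
  fingers: 0.4

```text
clock: 4.4
tool_pos: [0.5752, -0.2911, 0.1621]
orientation: [180.0, 0.0, 82.4]
wrist_force: [-0.1, 0.1, 0.3]
finger_gap: 0.0351
finger_force: 0.0
```

```bash
python3 - <<'E'
from h import *
p,d=snap('top','t2');q,_=snap('side','s2')
a=q[185:290,195:345,::-1]; b=p[160:260,215:352,::-1]
cv2.imwrite('pics/c4.png',np.hstack([cv2.resize(a,(400,580),interpolation=3)[:, :100]*0+0,]) if 0 else cv2.resize(b,(685,500),interpolation=3))
E
```

```text
(no output)
```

View pics/c4.png

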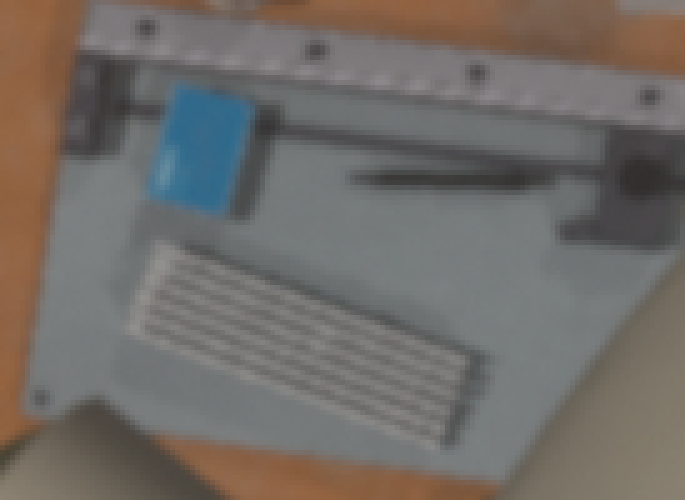

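The pen is now almost along world y. Its ends are at crop (345,178) and (555,182), so it was nudged, not held. I must have pinched the thin half, so the solid half is the +y one.

```bash
python3 - <<'E'
from h import *
np.set_printoptions(precision=4,suppress=True)
for x,y in [(345,178),(555,182),(440,179)]: print(w('top',215+x/5,160+y/5,.018))
P=wmap('top',np.load('pics/t2.npy'))
g=cv2.cvtColor(cv2.imread('pics/t2.png'),6)
print(g[190:202,280:332:2]); print((P[192:200,280:332:2,2]*1000).round().astype(int))
m=(P[...,2]>.018)&(P[...,2]<.03)&(P[...,0]>.56)&(P[...,0]<.60)&(P[...,1]<-.02)&(P[...,1]>-.155)
q=P[m];
for a in np.arange(-.15,-.02,.01):
    s=q[(q[:,1]>=a)&(q[:,1]<a+.01)]; print(round(a,2),len(s),s.mean(0)if len(s) else '')
E
```

```text
[ 0.5813 -0.0299  0.018 ]
[ 0.5794 -0.1448  0.018 ]
[ 0.5809 -0.0819  0.018 ]
[[115 112 110 109 103  96  93  87  82  80  77  76  74  76  78  82  86  92
   96  99 104 106 110 111 111 106]
 [120 118 118 117 112 106 105  99  93  91  86  82  78  75  73  73  74  76
   79  83  89  93  99 101 103 100]
 [121 119 119 118 113 108 104 103 100  98  96  92  88  83  80  76  73  70
   69  72  76  79  82  85  88  89]
 [120 118 115 111 106 101  94  92  92  91  92  92  90  88  84  79  74  71
   67  64  69  70  72  75  77  76]
 [120 118 109  98  92  85  76  74  74  73  75  78  78  77  75  71  69  67
   63  59  65  66  70  78  80  72]
 [119 118 105  86  77  68  59  58  58  58  60  62  62  60  59  59  58  59
   56  53  60  63  69  85  93  84]
 [120 118 108  93  85  72  64  64  63  62  63  61  60  59  59  59  58  57
   54  53  60  68  76  93 105  97]
 [119 119 114 109 102  92  87  85  86  84  84  79  78  77  78  77  74  70
   66  65  77  86  89 101 110 106]
 [120 121 119 116 113 108 106 105 105 104 105 100  98  98  98  97  94  91
   88  89  97 105 104 108 111 110]
 [121 121 121 119 117 116 114 114 115 113
[... 1061 characters left out ...]
  19   19   20   21   12   11   18]
 [  12   14   12   15   12   12   10    7   10   14    9    9   11   16
    13   13   11    9    5   15    9   16   15   10   11   12]
 [  15   13   14   12    9   12    9   14   11   12   10   10   13   14
    11   14   11   10    6   13   11   10   12   15    9   14]]
-0.15 0 
-0.14 7 [ 0.581  -0.1349  0.0201]
-0.13 10 [ 0.5799 -0.125   0.0202]
-0.12 10 [ 0.5797 -0.1159  0.0229]
-0.11 12 [ 0.5796 -0.105   0.0233]
-0.1 9 [ 0.5794 -0.0952  0.0224]
-0.09 11 [ 0.5801 -0.0856  0.0217]
-0.08 9 [ 0.5807 -0.0755  0.0216]
-0.07 9 [ 0.5795 -0.0643  0.0213]
-0.06 8 [ 0.5802 -0.0542  0.0208]
-0.05 6 [ 0.5827 -0.0441  0.0199]
-0.04 2 [ 0.5799 -0.0354  0.0203]
-0.03 0
```

>>> play_rows:
  deltas:
    - [[0.003,0.125,-0.03,0,0,0.4],[0.003,0.125,-0.03,0,0,0.4],[0.003,0.125,-0.03,0,0,0.4],[0.003,0.125,-0.03,0,0,0.4],[0.003,0.125,-0.03,0,0,0],[0.002,0.122,0,0,0,0],[0,0,-0.12,0,0,0],[0,0,-0.12,0,0,0],[0,0,-0.07,0,0,0],[0,0,-0.035,0,0,0]]

```text
clock: 5.5
tool_pos: [0.5795, -0.0643, 0.0121]
orientation: [-179.8, -0.1, 88.8]
wrist_force: [-43.8, 11.6, 96.1]
finger_gap: 0.0353
finger_force: 47.1
```

>>> play_rows:
  deltas:
    - [[0,0,0,0,0,0],[0,0,0,0,0,0],[0,0,0,0,0,0],[0,0,0,0,0,0],[0,0,0,0,0,0]]
  fingers: 0

```text
clock: 6.0
tool_pos: [0.5808, -0.0651, 0.0137]
orientation: [180.0, 0.0, 88.8]
wrist_force: [-1.1, 1.2, 3.1]
finger_gap: 0.0091
finger_force: 30.0
```

>>> play_rows:
  deltas:
    - [[0,0,0.05,0,0,0],[0,0,0.1,0,0,0],[0,0,0.13,0,0,0],[0.013,0.1,0.06,0,0,0],[0.02,0.15,0,0,0,0],[0.02,0.15,0,0,0,0],[0.02,0.15,0,0,0,0],[0.02,0.15,0,0,0,0],[0.02,0.15,0,0,0,0],[0.02,0.15,0,0,0,0]]

```text
clock: 7.0
tool_pos: [0.6204, 0.2367, 0.1165]
orientation: [180.0, -0.0, 88.8]
wrist_force: [0.8, -0.1, 0.5]
finger_gap: 0.009
finger_force: 30.0
```

>>> play_rows:
  deltas:
    - [[0,0.1,-0.05,0,0,0],[0,0.07,-0.07,0,0,0],[0,0,-0.07,0,0,0],[0,0,-0.07,0,0,0],[0,0,-0.04,0,0,0],[0,0,-0.02,0,0,0],[0,0,0,0,0,0]]

```text
clock: 7.7
tool_pos: [0.6205, 0.2856, 0.0194]
orientation: [-180.0, 0.0, 88.8]
wrist_force: [-0.3, -0.1, 0.3]
finger_gap: 0.0089
finger_force: 30.0
```

>>> play_rows:
  deltas:
    - [[0,0,-0.015,0,0,0],[0,0,-0.015,0,0,0],[0,0,0,0,0,0]]

```text
clock: 8.0
tool_pos: [0.6203, 0.2857, 0.01]
orientation: [-180.0, 0.0, 88.8]
wrist_force: [0.0, -0.1, -1.6]
finger_gap: 0.0088
finger_force: 30.0
```

>>> play_rows:
  deltas:
    - [[0,0,0,0,0,0],[0,0,0,0,0,0],[0,0,0,0,0,0],[0,0,0.04,0,0,0],[0,0,0.1,0,0,0],[0,0,0.15,0,0,0],[0,-0.05,0.1,0,0,1],[0,-0.1,0,0,0,1],[0,-0.1,0,0,0,1],[0,-0.1,0,0,0,1]]
  fingers: 0.4

```text
clock: 9.0
tool_pos: [0.6205, 0.1798, 0.1286]
orientation: [179.9, 0.0, 105.0]
wrist_force: [1.1, 0.4, -0.6]
finger_gap: 0.0357
finger_force: 0.0
```

>>> play_rows:
  deltas:
    - [[-0.01,-0.045,0,0,0,1],[-0.01,-0.045,0,0,0,1],[-0.01,-0.045,0,0,0,1],[-0.01,-0.045,0,0,0,1],[-0.01,-0.045,0,0,0,1],[-0.01,-0.045,0,0,0,1],[-0.01,-0.045,0,0,0,1],[-0.01,-0.045,0,0,0,1],[-0.008,-0.045,0,0,0,1],[0,-0.038,0,0,0,1]]
  fingers: 0.7

```text
clock: 10.0
tool_pos: [0.594, 0.0472, 0.1284]
orientation: [180.0, 0.1, 145.0]
wrist_force: [-0.2, 1.0, 1.2]
finger_gap: 0.0618
finger_force: 0.0
```

>>> play_rows:
  deltas:
    - [[0,0,0,0,0,1],[0,0,0,0,0,1],[0,0,0,0,0,1],[0,0,-0.05,0,0,1],[0,0,-0.07,0,0,1],[0,0,-0.07,0,0,0.75],[0,0,-0.05,0,0,0],[0,0,-0.02,0,0,0],[0,0,0,0,0,0]]

```text
clock: 10.9
tool_pos: [0.594, 0.0479, 0.0492]
orientation: [-180.0, -0.0, 167.7]
wrist_force: [1.3, 0.2, -0.1]
finger_gap: 0.0615
finger_force: 0.0
```

>>> play_rows:
  deltas:
    - [[0,0,-0.04,0,0,0],[0,0,-0.04,0,0,0],[0,0,-0.02,0,0,0],[0,0,-0.01,0,0,0],[0,0,0,0,0,0]]

```text
clock: 11.4
tool_pos: [0.5939, 0.0479, 0.0158]
orientation: [-180.0, -0.0, 167.8]
wrist_force: [-0.1, 0.1, 0.1]
finger_gap: 0.0614
finger_force: 0.0
```

>>> play_rows:
  deltas:
    - [[0,0,0,0,0,0],[0,0,0,0,0,0],[0,0,0,0,0,0],[0,0,0,0,0,0]]
  fingers: 0

```text
clock: 11.8
tool_pos: [0.5943, 0.0479, 0.0167]
orientation: [180.0, 0.0, 167.8]
wrist_force: [0.3, 1.0, 3.0]
finger_gap: 0.0458
finger_force: 29.8
```

>>> play_rows:
  deltas:
    - [[0,0,0.05,0,0,0],[0,0,0.1,0,0,0],[0,0,0.1,0,0,0],[-0.03,0.1,0.03,0,0,0],[-0.04,0.13,0,0,0,0],[-0.04,0.13,0,0,0,0],[-0.04,0.13,0,0,0,0],[-0.04,0.13,0,0,0,0],[-0.04,0.115,0,0,0,0],[0,0,-0.05,0,0,0]]

```text
clock: 12.8
tool_pos: [0.5243, 0.2724, 0.0877]
orientation: [179.9, 0.2, 168.1]
wrist_force: [0.5, 0.1, -1.4]
finger_gap: 0.0457
finger_force: 29.8
```

>>> play_rows:
  deltas:
    - [[0,0,-0.07,0,0,0],[0,0,-0.07,0,0,0],[0,0,-0.05,0,0,0],[0,0,-0.03,0,0,0],[0,0,-0.02,0,0,0],[0,0,-0.01,0,0,0],[0,0,0,0,0,0]]

```text
clock: 13.5
tool_pos: [0.5252, 0.2684, 0.0105]
orientation: [180.0, 0.0, 167.8]
wrist_force: [-0.1, -0.5, -1.2]
finger_gap: 0.0456
finger_force: 29.8
```

>>> play_rows:
  deltas:
    - [[0,0,0,0,0,0],[0,0,0,0,0,0],[0,0,0.05,0,0,0],[0,0,0.1,0,0,0],[0,0,0.15,0,0,0],[-0.04,-0.1,0.05,0,0,0.65],[-0.055,-0.14,0,0,0,0.65],[-0.055,-0.14,0,0,0,0],[-0.055,-0.14,0,0,0,0],[-0.055,-0.14,0,0,0,0]]
  fingers: 0.7

```text
clock: 14.5
tool_pos: [0.4464, 0.069, 0.1166]
orientation: [-180.0, 0.1, 173.0]
wrist_force: [0.9, -0.7, -0.4]
finger_gap: 0.0618
finger_force: 0.0
```

>>> play_rows:
  deltas:
    - [[-0.05,-0.12,0,0,0,0],[-0.05,-0.117,0,0,0,0],[0,0,-0.07,0,0,0],[0,0,-0.1,0,0,0],[0,0,-0.08,0,0,0],[0,0,-0.05,0,0,0],[0,0,-0.03,0,0,0],[0,0,0,0,0,0]]
  fingers: 1

```text
clock: 15.3
tool_pos: [0.4171, -0.0007, 0.0163]
orientation: [180.0, -0.0, 173.0]
wrist_force: [0.1, 0.1, 0.3]
finger_gap: 0.0882
finger_force: 0.0
```

```bash
python3 - <<'E'
from h import *
p,d=snap('top','t3')
b=p[150:270,140:360,::-1]
cv2.imwrite('pics/c5.png',cv2.resize(b,None,fx=3.6,fy=3.6,interpolation=3))
E
```

```text
(no output)
```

View pics/c5.png

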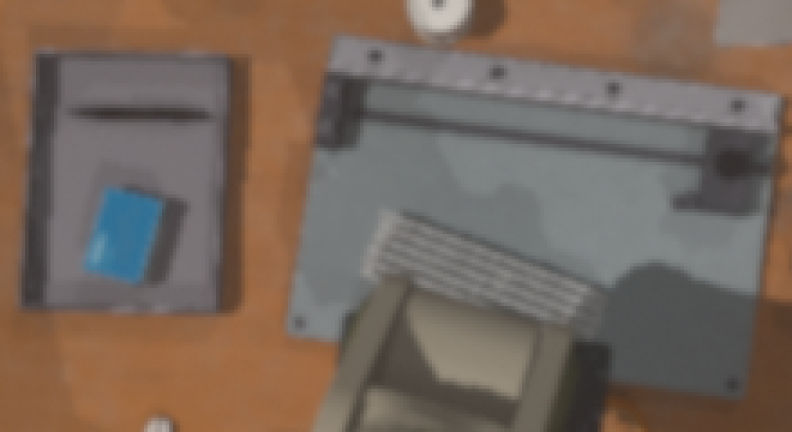

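Both items are in the tray: the marker at crop (140,112) and the carton at (125,235). The gripper stands in front of the bar, ready to push.

>>> play_rows:
  deltas:
    - [[0.02,-0.0024,0.019,0,0,0],[0.0397,-0.0048,0,0,0,0],[0.0397,-0.0048,0,0,0,0],[0.0397,-0.0048,0,0,0,0],[0.0397,-0.0048,0,0,0,0],[0.0397,-0.0048,0,0,0,0],[0.0397,-0.0048,0,0,0,0],[0.0397,-0.0048,0,0,0,0],[0.0397,-0.0048,0,0,0,0],[0.0397,-0.0048,0,0,0,0]]

```text
clock: 16.35
tool_pos: [0.5311, -0.0144, 0.0233]
orientation: [-180.0, 0.0, 173.0]
wrist_force: [-2.1, -0.5, 1.1]
finger_gap: 0.0885
finger_force: 1.0
```

>>> play_rows:
  deltas:
    - [[0.033,-0.004,0,0,0,0],[0.033,-0.004,0,0,0,0],[0.02,-0.0024,0,0,0,0],[0.0133,-0.0016,0,0,0,0],[0,0,0,0,0,0]]

```text
clock: 16.85
tool_pos: [0.5606, -0.018, 0.0225]
orientation: [-180.0, 0.1, 173.0]
wrist_force: [0.4, 0.6, 0.4]
finger_gap: 0.0883
finger_force: 0.0
```

>>> play_rows:
  deltas:
    - [[0.01,-0.0012,0,0,0,0],[0.01,-0.0012,0,0,0,0],[0.007,-0.001,0,0,0,0],[0,0,0,0,0,0]]

```text
clock: 17.25
tool_pos: [0.5681, -0.0189, 0.0219]
orientation: [180.0, -0.0, 173.0]
wrist_force: [-4.5, 0.7, 4.4]
finger_gap: 0.088
finger_force: 2.1
```

>>> play_rows:
  deltas:
    - [[0.005,-0.0006,0,0,0,0],[0.003,-0.0003,0,0,0,0],[0,0,0,0,0,0]]

```text
clock: 17.55
tool_pos: [0.5683, -0.0188, 0.0219]
orientation: [180.0, -0.4, 173.0]
wrist_force: [-16.3, 1.8, 12.0]
finger_gap: 0.0883
finger_force: 8.4
```

>>> play_rows:
  deltas:
    - [[-0.05,0.006,0,0,0,0],[0,0,0.1,0,0,0],[0,0,0.16,0,0,0],[0.01,-0.1,0.06,0,0,0],[0.015,-0.15,0,0,0,0],[0.015,-0.15,0,0,0,0],[0.015,-0.15,0,0,0,0],[0.015,-0.142,0,0,0,0],[0,0,0,0,0,0],[0,0,0,0,0,0]]
  fingers: 0

```text
clock: 18.55
tool_pos: [0.5766, -0.2258, 0.1176]
orientation: [180.0, 0.0, 172.9]
wrist_force: [1.2, -0.2, -0.8]
finger_gap: 0.0102
finger_force: 0.0
```

```bash
python3 - <<'E'
from h import *
p,d=snap('top','t4')
b=p[152:268,212:366,::-1]
cv2.imwrite('pics/c6.png',cv2.resize(b,None,fx=5,fy=5,interpolation=3))
E
```

```text
(no output)
```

View pics/c6.png

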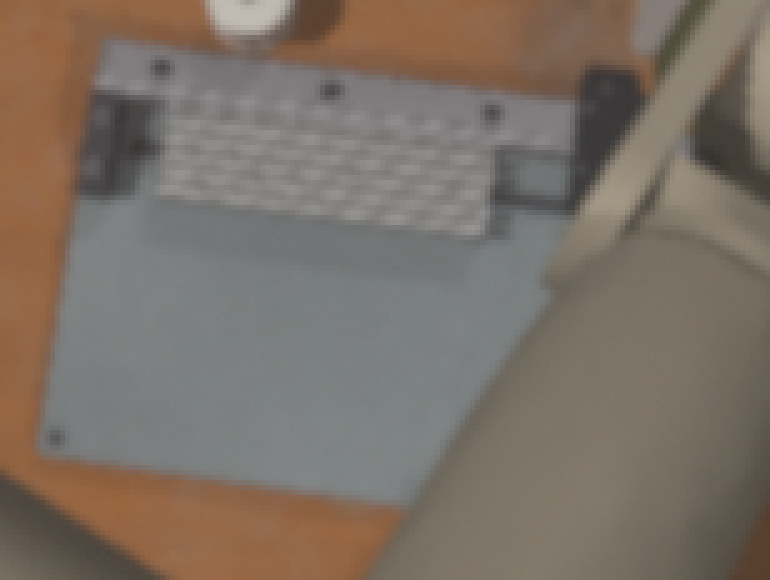

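The bar lies flush along the fence, from crop (165,150) to (490,190), with a short gap to the stop. Next I'll push the jaw by its knob.

>>> play_rows:
  deltas:
    - [[0,0,-0.07,0,0,0],[0,0,-0.07,0,0,0],[0,0,-0.05,0,0,0],[0,0,-0.03,0,0,0],[0,0,-0.012,0,0,0],[0,0,0,0,0,0]]

```text
clock: 19.2
tool_pos: [0.5767, -0.2249, 0.0484]
orientation: [-180.0, 0.0, 173.0]
wrist_force: [1.2, 1.2, -0.1]
finger_gap: 0.0006
finger_force: 0.0
```

>>> play_rows:
  deltas:
    - [[0.0016,0.0132,0,0,0,0],[0.0032,0.0265,0,0,0,0],[0.0032,0.0265,0,0,0,0],[0.0032,0.0265,0,0,0,0],[0.0032,0.0265,0,0,0,0],[0.0032,0.0265,0,0,0,0],[0.0032,0.0265,0,0,0,0],[0.0032,0.0265,0,0,0,0]]

```text
clock: 20.0
tool_pos: [0.584, -0.1649, 0.0486]
orientation: [-180.0, 0.0, 173.0]
wrist_force: [2.8, -4.0, 2.2]
finger_gap: 0.0002
finger_force: 1.8
```

>>> play_rows:
  deltas:
    - [[0.0024,0.02,0,0,0,0],[0.0024,0.02,0,0,0,0],[0.0024,0.02,0,0,0,0],[0.0024,0.02,0,0,0,0],[0.0016,0.0132,0,0,0,0],[0.0012,0.01,0,0,0,0]]

```text
clock: 20.6
tool_pos: [0.5876, -0.1346, 0.0484]
orientation: [-179.9, 0.0, 173.0]
wrist_force: [1.9, -7.0, 1.1]
finger_gap: 0.0004
finger_force: 3.1
```

>>> play_rows:
  deltas:
    - [[0.0012,0.01,0,0,0,0],[0.0008,0.0066,0,0,0,0],[0,0,0,0,0,0]]

```text
clock: 20.9
tool_pos: [0.5882, -0.1294, 0.0484]
orientation: [-180.0, 0.0, 173.0]
wrist_force: [3.4, -4.1, 0.3]
finger_gap: 0.0001
finger_force: 2.0
```

>>> play_rows:
  deltas:
    - [[0.0008,0.0066,0,0,0,0],[0.0008,0.0066,0,0,0,0],[0.0008,0.0066,0,0,0,0],[0,0,0,0,0,0]]

```text
clock: 21.3
tool_pos: [0.5889, -0.1235, 0.0484]
orientation: [-180.0, 0.0, 173.0]
wrist_force: [2.2, -4.0, 0.5]
finger_gap: 0.0007
finger_force: 2.0
```

>>> play_rows:
  deltas:
    - [[0.0004,0.0033,0,0,0,0],[0.0004,0.0033,0,0,0,0],[0,0,0,0,0,0]]

```text
clock: 21.6
tool_pos: [0.5892, -0.1217, 0.0483]
orientation: [-180.0, 0.0, 173.0]
wrist_force: [2.2, -4.7, 1.6]
finger_gap: 0.0005
finger_force: 2.3
```

>>> play_rows:
  deltas:
    - [[0.0006,0.005,0,0,0,0],[0,0,0,0,0,0]]

```text
clock: 21.8
tool_pos: [0.5894, -0.1201, 0.0483]
orientation: [-180.0, 0.0, 173.0]
wrist_force: [2.6, -5.4, 0.0]
finger_gap: 0.0008
finger_force: 2.3
```

>>> play_rows:
  deltas:
    - [[0.0006,0.005,0,0,0,0],[0,0,0,0,0,0]]

```text
clock: 22.0
tool_pos: [0.5895, -0.1186, 0.0483]
orientation: [-180.0, 0.0, 173.0]
wrist_force: [3.0, -5.5, 0.2]
finger_gap: 0.0008
finger_force: 2.2
```

>>> play_rows:
  deltas:
    - [[0.0006,0.005,0,0,0,0],[0,0,0,0,0,0]]

```text
clock: 22.2
tool_pos: [0.5897, -0.1172, 0.0483]
orientation: [-180.0, 0.0, 173.0]
wrist_force: [3.5, -4.7, 0.7]
finger_gap: 0.0006
finger_force: 2.2
```

>>> play_rows:
  deltas:
    - [[0.0006,0.005,0,0,0,0],[0,0,0,0,0,0]]

```text
clock: 22.4
tool_pos: [0.5899, -0.1167, 0.0484]
orientation: [-179.9, 0.0, 173.0]
wrist_force: [2.3, -10.2, -0.2]
finger_gap: 0.0008
finger_force: 4.8
```

>>> play_rows:
  deltas:
    - [[0.0006,0.005,0,0,0,0],[0,0,0,0,0,0]]

```text
clock: 22.6
tool_pos: [0.59, -0.1165, 0.0485]
orientation: [-179.8, 0.1, 173.0]
wrist_force: [0.4, -16.6, -1.0]
finger_gap: 0.0005
finger_force: 8.2
```

```bash
python3 - <<'E'
from h import *
p,d=snap('top','t5');q,_=snap('side','s5')
b=p[152:245,212:366,::-1];a=q[185:290,195:345,::-1]
cv2.imwrite('pics/c7.png',np.hstack([cv2.resize(b,(460,279),interpolation=3),cv2.resize(a,(340,279),interpolation=3)]))
E
```

```text
(no output)
```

View pics/c7.png

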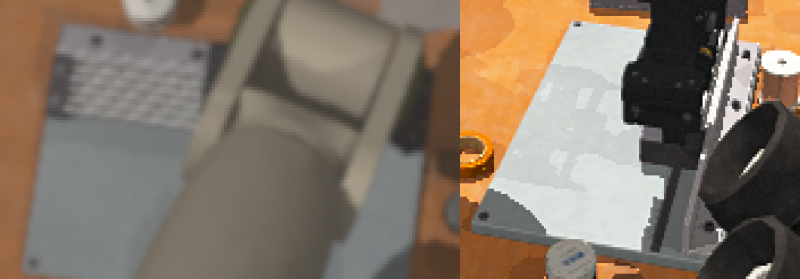

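The force rose to about 16 N at the expected travel, so the bar is home against the stop. I'll back off and press the bar's front once more to seat it on the fence.

>>> play_rows:
  deltas:
    - [[-0.004,-0.033,0,0,0,0],[0,0,0.08,0,0,0],[0,0,0.15,0,0,0],[-0.03,0.1,0.02,0,0,0],[-0.035,0.14,0,0,0,0],[-0.035,0.14,0,0,0,0],[-0.035,0.147,0,0,0,0],[0,0,-0.05,0,0,0],[0,0,-0.07,0,0,0],[0,0,0,0,0,0]]
  fingers: 1

```text
clock: 23.7
tool_pos: [0.5461, 0.0351, 0.0848]
orientation: [180.0, -0.4, 173.0]
wrist_force: [-0.2, 0.2, 0.3]
finger_gap: 0.0783
finger_force: 0.0
```

```bash
python3 -c "
from h import *
s=readout.read_state();print(s['tool_pos'],s['finger_gap'])"
```

```text
[0.54607438 0.03509571 0.08480449] 0.07833335257857618
```

>>> play_rows:
  deltas:
    - [[0,0,-0.06,0,0,0],[0,0,-0.07,0,0,0],[0,0,-0.05,0,0,0],[0,0,-0.025,0,0,0],[0.02,-0.0024,0,0,0,0],[0.03,-0.0036,0,0,0,0],[0.02,-0.0024,0,0,0,0],[0.01,-0.0012,0,0,0,0],[0,0,0,0,0,0]]

```text
clock: 24.6
tool_pos: [0.5727, 0.0311, 0.0261]
orientation: [-180.0, 0.0, 173.0]
wrist_force: [0.2, 0.3, -0.3]
finger_gap: 0.088
finger_force: 0.0
```

>>> play_rows:
  deltas:
    - [[0.008,-0.001,0,0,0,0],[0.006,-0.0006,0,0,0,0],[0,0,0,0,0,0]]

```text
clock: 24.9
tool_pos: [0.5751, 0.0309, 0.0258]
orientation: [-180.0, -0.2, 173.0]
wrist_force: [-7.7, -0.9, 5.2]
finger_gap: 0.0878
finger_force: 3.8
```

>>> play_rows:
  deltas:
    - [[0.004,-0.0005,0,0,0,0],[0,0,0,0,0,0],[-0.05,0.006,0,0,0,0],[-0.05,0.006,0.02,0,0,0],[0,0,0.12,0,0,0],[0,0,0.15,0,0,0],[-0.05,0.12,0.05,0,0,0],[-0.05,0.15,0.05,0,0,0],[-0.05,0.15,0.05,0,0,0],[-0.05,0.15,0,0,0,0]]

```text
clock: 25.9
tool_pos: [0.4876, 0.2069, 0.16]
orientation: [179.9, 0.2, 173.0]
wrist_force: [1.8, 0.7, -0.7]
finger_gap: 0.0881
finger_force: 0.0
```

```bash
python3 - <<'E'
from h import *
p,d=snap('top','t6')
b=p[152:268,212:366,::-1]
cv2.imwrite('pics/c8.png',cv2.resize(b,None,fx=5,fy=5,interpolation=3))
E
```

```text
(no output)
```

View pics/c8.png

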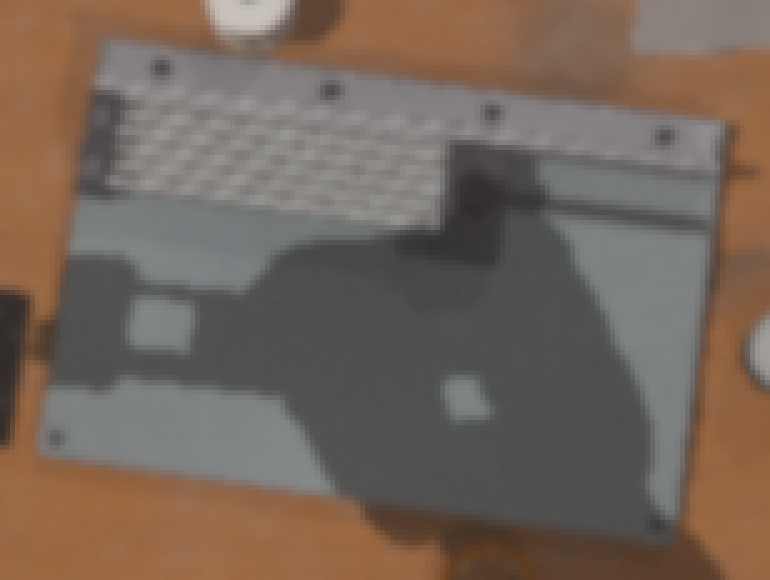

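The bar is flush on the fence and touches both the stop and the jaw face. The knob has moved about 96 mm from where it was parked, so the travel is about 0.100. The arm is clear of everything, so I'll hand in.

>>> play_rows:
  deltas:
    - [[0,0,0,0,0,0],[0,0,0,0,0,0],[0,0,0,0,0,0]]

```text
clock: 26.25
tool_pos: [0.488, 0.2042, 0.1577]
orientation: [-180.0, -0.0, 172.9]
wrist_force: [-0.8, 0.1, 0.7]
finger_gap: 0.0881
finger_force: 0.0
```

```bash
python3 -c "
from station import bot
print(bot.sign_off())"
```

```text
the job is handed in; nothing more can be done
None
```

I handed the job in at about 26 s, and no verdict came back: the marker and card box are in the tray, the bar is flush on the fence and against the stop, and the jaw is closed on its end (travel about 0.100 m, estimated from the picture); the wrist force peaked at about 97 N when the fingers touched down during the marker grasp.

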